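# Lift the fixture plate off its dowels and set the preload screw beneath it

## Robot

A 6-joint arm with a two-finger parallel gripper is mounted at the origin on a cart in front of the work surface, level with it; the furniture and walls round the work are solid. World frame = base frame: x ahead of the robot, y to its left, z up, the work surface at z = 0. Lengths are in mm, angles in rad, forces in N, time in s.
With the tool pointing down it reaches from about 350 to 975 mm from the base axis. Payload 7.1 kg.
Tool frame: the origin (TCP) lies at the very end of the fingers, on their centre line; the grasp point (between the pads) lies ctrl.hold_point_z behind it (ctrl.hold_point_z is the distance from the TCP to the grasp point, in mm); z points along the fingers, y is the line along which they close (so a half turn about z gives the same grasp; the last joint's range is limited). The gripper opens to 88 mm and grips with 3 to 60 N. Pads are 20 mm wide; open, the fingers measure 115 mm over their backs; the gripper's body (75 mm by 178 mm) begins 61 mm behind the grasp point.
Start: joints at [-1.238, 0.423, 1.63, -0, 1.089, -0.019], TCP at [215.384, -586.698, 189.775] pointing down, gripper open.
Joint ranges: [-3, 3], [-0.9, 2.11], [0.09, 2.58], [-1.31, 4.45], [0.11, 2.69], [-2.54, 2.54]. Speed limits (rad/s): [2.39, 2.39, 3.01, 3.14, 3.14, 3.14].

## Interface

Orientations are given as a rotation vector (axis times angle).
In Python, from workcell import ctrl gives the robot as it stands. The module is installed in compiled form; this text tells all that it offers.
- The arm moves only by the shell command python3 -m creep 'ROWS'. ROWS is JSON, a list of rows, each an object with "translation": the shift along the tool's x, y, z in mm, a list of three; "angular": the turn, a rotation vector about the tool's x, y, z in rad, a list of three; "jaw": the opening, from 0 (shut) to 1 (fully open). A call has exactly 8 rows; each row is the pose to reach, as a shift and turn from the pose commanded when the call began, along the tool's axes at that moment; what a row does not reach only later rows make up. A row lasts 1/8 s, in which the tool goes at most 62.5 mm and 10.7 degrees, less where a joint would pass 70% of its speed; a pose out of reach is approached as far as the arm can. A call with a gripper value outside its range is refused whole. The fingers move at their own pace and stop on an object; the grip force is fixed at half the most. Time passes only in rows, so rows that repeat a pose let the fingers close, or fill a call up. It gives the time, the measured TCP pose, the force, the opening and the grip force at its end, in the units of the state.
- ctrl.get_obs(): the state, without advancing time (a new reading comes with each control period).
- ctrl.get_image(name): name is "side" or "top"; returns the picture (420x560x3 uint8, red, green, blue); there is no depth.
- ctrl.camera_info(name): a dict with "camera_matrix" (3x3 intrinsics, pixels), "world_from_camera" (4x4, takes a point from camera to world coordinates). Camera axes: x right, y up, looking along -z (the intrinsics and any distortion apply to the point x, -y, -z); pixel columns grow to the right and rows downward; lengths in mm; the calibration is good to about 2 mm. A picture is of the moment at which its call begins. camera_info takes no time and is no camera call.
- ctrl.close_job(): hands the job in; it is judged then, once.
Trained networks look in the newest picture that a camera, given by its name, has taken for a name from the list of things; names that differ only in an ending like _2 or _b are one class to them, and where a whole thing is asked for, a point or a joint stands for the part that bears it (a point fixed in the world has none). Each returns a list of dicts, best first, with "score" (0 to 1); they miss things now and then, are a little off and sometimes report something else, mostly with a low value. They report only what shows in the picture. A call takes as long as a camera call.
- ctrl.look_for(camera, label): "rect" ([left, top, right, bottom] in pixels, round what is visible of it).
The state is a dict: "t": time; "qpos": joint angles; "qvel": joint speeds; "joint_torque": joint torques, N m; "ee_pos": TCP position; "orientation": TCP orientation; "ft_force": force on the tool from outside, world axes, zero at the start; "moment": the same for the moment, N m; "width": finger opening in mm; "grasp_force": force on a finger pad.
Only numpy, scipy, OpenCV 4.12 (cv2) and the standard library are available. Lean on these libraries where they do the work, as an engineer would, in place of code of your own. Each camera call takes 0.05 s, during which the arm holds its last target. There are 200 camera calls.

## Task

Lift the aluminium plate by its black bar straight up off the fixture's two dowels, keeping it level, and lay it gently flat in the middle of the green mat, long sides along the mat's long sides. Then turn the brass thumbscrew that the plate was covering clockwise until it bottoms, back it off a sixth of a turn, and let go. Leave the other things on the table where they are.

Things in the scene. Friction and masses are not known exactly. Their poses are not given: they have to be found in the camera images.
- plate: Loose aluminium plate 140 x 70 x 10 mm (x, y, z), 0.3 to 0.5 kg, two tight 11 mm through holes at x = +-55 mm, y = 0. On its middle a black bar, 60 mm along x, 16 mm thick along y, from 10 to 40 mm above the underside: pinch it across y. Origin: centre of underside; z up. Starts on the fixture's rails, x along the fixture's x. Balanced about its centre.
- fixture: Fixed steel fixture: base 150 x 80 x 8 mm (x, y, z), two rails across y, each 22 mm wide and 70 mm long, at x = +-55 mm, tops 32 mm above the table; the plate lies on them. From each rail's middle a 10 mm dowel rises to 58 mm above the table. Origin: centre of underside, on the table; z up. The thumbscrew stands at its centre.
- mat: Fixed green mat with a white border line, 190 x 110 x 4 mm (x, y, z), on the table. Origin: centre of its underside, z up; its top is at z = 4 mm. The plate goes on its middle, x along x, either way round.
- screw_wing (a point): Centre of the thumbscrew's brass wing, on the screw's vertical axis at the fixture's centre, 22 mm above the table, under the plate. Wing: 36 mm along this frame's x, 10 mm thick along y, from 14 to 30 mm above the table (a 28 mm collar below it tops at 11 mm). The frame turns with the screw; red dot at the +x end. Pinch it across y from above.
- clamp_screw (a joint): Angle of the thumbscrew, rad: grows as it turns clockwise seen from above (in). Hard stop at 2.2: bottomed. Starts at 0.9 to 1.5, light friction (0.06 N m), does not rise or sink, stays where left. The wing lies along the fixture's x at 1.6. A sixth of a turn back from the stop is 1.153.
- ring_gauge: Bystander: steel setting ring, 72 mm across, 22 mm high; origin centre of underside. Leave alone.
- gauge_block: Bystander: steel gauge block 9 x 35 x 40 mm; origin centre of underside. Leave alone.
- cap_screw_1: Bystander: small cap screw standing on its head, 13 x 13 x 30 mm; origin centre of underside. Leave alone.
- cap_screw_2: Bystander: as cap_screw_1.
- cap_screw_3: Bystander: as cap_screw_1.
- hex_key: Bystander: hex key 24 x 84 x 4 mm lying on the table. Leave alone.

How it is judged (in metres and radians):
On the way, in this order (a step that is already met when the one before it is completed fails the run):
1. the plate has been lifted level clear of the dowel tips (z of plate in the frame of fixture above 0.06 m and angle between plate's own z axis and vertical below 0.15 rad), for 0.1 s.
2. the plate lies flat on the mat (z of plate in the frame of mat below 0.008 m and angle between plate's own z axis and vertical below 0.05 rad and x of plate in the frame of mat between -0.025 and 0.025 m and y of plate in the frame of mat between -0.025 and 0.025 m), for 0.1 s.
3. the thumbscrew has been turned in until it bottoms (value of joint clamp_screw above 2.14 rad), for 0.05 s.
At the end, for the whole second after the job is handed in: The plate lies flat and still on the mat, its centre within 25 mm of the mat's centre along each of the mat's axes and its long axis within 0.2 rad of the mat's; the thumbscrew stands a sixth of a turn back from its stop (joint 1.153 +- 0.22 rad) (all of step 2 and z of plate in the frame of mat above 0.001 m and angle between the x axis of plate and the x axis of mat, either way round below 0.2 rad and linear speed of plate below 0.02 m/s and value of joint clamp_screw between 0.933 and 1.373 rad); the robot touches nothing.
It fails at once if the plate is tilted more than 0.15 rad (9 degrees) (angle between plate's own z axis and vertical above 0.15 rad).
It fails at once if the plate is pressed on the mat with more than 80 N (contact force between plate and mat above 80 N).
It fails at once if the plate is dropped (out of the fingers and moving faster than 0.45 m/s, as after falling 10 mm) (contact force between the fingers and plate below 0.1 N and linear speed of plate above 0.45 m/s).
It fails at once if another thing on the table is moved more than 20 mm (distance of any of ring_gauge, gauge_block, cap_screw_1, cap_screw_2, cap_screw_3, hex_key from where it was at the start of the episode above 0.02 m).
It also fails if it takes over 64 s, if anything falls off the work surface, if the arm or the gripper's body presses on something with over 40 N, if the wrist force passes 120 N, or if a joint passes its speed limit or range.

## Working session

There is one attempt and no reset: what is moved stays moved. The work goes in short steps, Python scripts to look and compute and a shell command to move; the robot and the scene stay as the last step left them, time stands still between calls to the robot, and variables do not carry over. Pictures are saved under pics/ and viewed, at most 11 in all, crops included, and the job is handed in when it is done.

```bash
mkdir -p pics
python3 - <<'E'
from workcell import ctrl
import cv2
o=ctrl.get_obs(); print(o, ctrl.hold_point_z)
for c in("top","side"):
    cv2.imwrite(f"pics/{c}0.png",ctrl.get_image(c)[:,:,::-1]); i=ctrl.camera_info(c); print(c,i)
    for l in("plate","fixture","mat","screw_wing"): print(l,ctrl.look_for(c,l)[:2])
E
```

```text
{'t': 0.0, 'qpos': array([-1.23801917e+00,  4.23882515e-01,  1.63073036e+00, -1.42418290e-05,
        1.08859819e+00, -1.89794827e-02]), 'qvel': array([-0.00117258, -0.00116945,  0.00070707, -0.00064155,  0.00038491,
       -0.00020165]), 'joint_torque': array([ 7.04913364e-04, -5.44628692e+01, -2.73662835e+01,  6.43215654e-02,
        2.27638136e-02, -1.18014482e-04]), 'ee_pos': array([ 215.16498937, -586.11331202,  188.95987455]), 'orientation': array([-3.09155427e+00, -5.49424675e-01,  4.16590485e-04]), 'ft_force': array([ 0.81889999,  0.21569159, -0.25655283]), 'moment': array([0.02007922, 0.02062048, 0.04273119]), 'grasp_force': 0.0, 'width': 88.17462115229637} 18.700000000000003
top {'camera_matrix': array([[447.47929669,   0.        , 287.21654193],
       [  0.        , 447.47929669, 212.98307888],
       [  0.        ,   0.        ,   1.        ]]), 'world_from_camera': array([[-2.69154503e-03,  9.92833527e-01, -1.19475282e-01,
         4.83858916e+02],
       [-9.99984390e-01, -3.25724188e-03, -4.53981710e-03,
        -3.07327422e+01],
       [-4.89644252e-03,  1.19461198e-
[... 536 characters left out ...]
ay([[-9.46697118e-01,  1.12424863e-01, -3.01869535e-01,
         2.15414146e+02],
       [-3.22123536e-01, -3.33304782e-01,  8.86083715e-01,
         1.07506133e+03],
       [-9.96719394e-04,  9.36092181e-01,  3.51753372e-01,
         4.79922892e+02],
       [ 0.00000000e+00,  0.00000000e+00,  0.00000000e+00,
         1.00000000e+00]])}
plate [{'rect': [245.0, 206.8, 315.9, 234.6], 'score': 0.7}]
fixture [{'rect': [246.5, 212.0, 315.7, 246.5], 'score': 0.86}]
mat [{'rect': [282.8, 193.1, 357.2, 213.9], 'score': 0.95}, {'rect': [218.5, 241.8, 231.9, 254.3], 'score': 0.24}]
screw_wing [{'rect': [237.6, 251.9, 252.6, 266.1], 'score': 0.74}, {'rect': [256.3, 172.9, 280.6, 180.3], 'score': 0.19}]
```

View pics/top0.png

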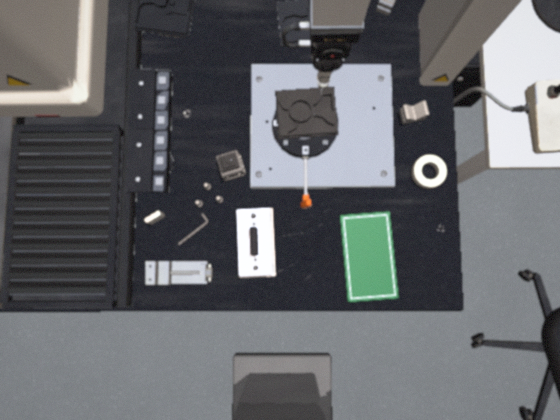

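View pics/side0.png

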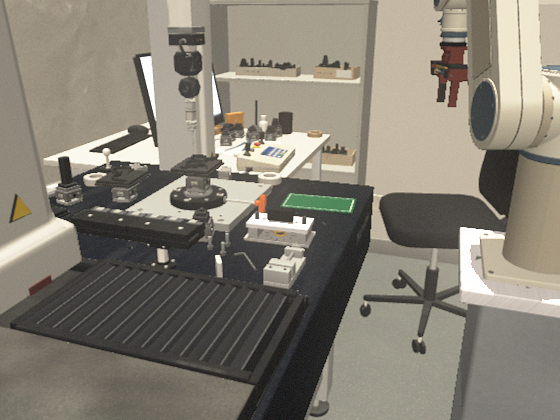

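The top view shows the plate at about (256,242) with its bar at (254,241). The green mat is at (369,256), slightly rotated, and a tool with an orange handle lies at (306,200) between and above them. The side view agrees.

```bash
cat > h.py <<'E'
from workcell import ctrl
import cv2, numpy as np
from scipy.spatial.transform import Rotation as R
def ray(c,uv,z):
    i=ctrl.camera_info(c);K=i["camera_matrix"];T=i["world_from_camera"]
    d=np.linalg.inv(K)@[uv[0],uv[1],1]; d=T[:3,:3]@(d*[1,-1,-1]); o=T[:3,3]
    return o+d*(z-o[2])/d[2]
def rect(c,mask,z,full=False):
    cs,_=cv2.findContours(mask.astype(np.uint8),cv2.RETR_EXTERNAL,cv2.CHAIN_APPROX_NONE)
    k=max(cs,key=cv2.contourArea)[:,0]
    P=np.array([ray(c,p,z)[:2] for p in k],np.float32)
    r=cv2.minAreaRect(P); b=cv2.boxPoints(r); e=[b[1]-b[0],b[2]-b[1]]; l=max(e,key=np.linalg.norm)
    a=np.arctan2(l[1],l[0]); a=(a+np.pi/2)%np.pi-np.pi/2
    return np.round(r[0],1),np.round(r[1],1),round(float(a),3)
def tool():
    o=ctrl.get_obs(); return o["ee_pos"],R.from_rotvec(o["orientation"]),o
def togo(p,yaw):
    """shift/turn in tool axes to TCP p with tool y along world angle yaw (mod pi), pointing down"""
    e,r,o=tool(); best=None
    for k in(0,np.pi):
        y=np.array([np.cos(yaw+k),np.sin(yaw+k),0]);z=np.array([0,0,-1.]);T=R.from_matrix(np.c_[np.cross(y,z),y,z])
        v=(r.inv()*T).as_rotvec()
        if best is None or np.linalg.norm(v)<np.linalg.norm(best): best=v
        print("   alt",np.round(v,3))
    print("e",np.round(e,1),"shift",np.round(r.inv().apply(np.array(p)-e),1),"turn",np.round(best,3),"q",np.round(o["qpos"],2))
E
cat > m1.py <<'E'
from h import *
im=ctrl.get_image("top"); h=cv2.cvtColor(im,cv2.COLOR_RGB2HSV); g=im.min(2).astype(int)
m=np.zeros(g.shape,bool); m[200:285,228:285]=1
print("plate",rect("top",m&(g>150),42))
b=m&(g<110); b[:222]=0;b[262:]=0;b[:,:246]=0;b[:,264:]=0
print("bar",rect("top",b,72))
gm=(h[...,0]>40)&(h[...,0]<90)&(h[...,1]>90); gm[:205]=0
cs=cv2.dilate(gm.astype(np.uint8),np.ones((3,3)))
print("mat",rect("top",cs,4))
p=rect("top",m&(g>150),42)
togo([*p[0],200],p[2]+np.pi/2)
for uv,z in(((306,201),20),((306,150),50)):print(ray("top",uv,z))
E
python3 m1.py
```

```text
plate (array([536.6,  41.3]), array([146.9,  78.9]), 0.046)
bar (array([536.9,  44.1]), array([53.6, 12.4]), 0.006)
mat (array([ 507.6, -204.9]), array([199.5, 119. ]), 0.078)
   alt [ 0.    -0.    -2.836]
   alt [-0.    -0.     0.306]
e [ 215.4 -586.7  189.8] shift [ 517.9 -478.8  -10.2] turn [-0.    -0.     0.306] q [-1.24  0.42  1.63  0.    1.09 -0.02]
[627.33478129 -67.61969665  20.        ]
[734.16193285 -67.33966778  50.        ]
```

```bash
python3 -m creep '[{"translation":[40,-37,0],"angular":[0,0,0.03],"jaw":1},{"translation":[80,-74,0],"angular":[0,0,0.06],"jaw":1},{"translation":[120,-111,0],"angular":[0,0,0.1],"jaw":1},{"translation":[160,-148,0],"angular":[0,0,0.14],"jaw":1},{"translation":[200,-185,0],"angular":[0,0,0.18],"jaw":1},{"translation":[240,-222,0],"angular":[0,0,0.22],"jaw":1},{"translation":[280,-259,0],"angular":[0,0,0.26],"jaw":1},{"translation":[320,-296,0],"angular":[0,0,0.28],"jaw":1}]'
cat > m2.py <<'E'
from h import *
im=ctrl.get_image("top")
c=im[190:310,220:410]; cv2.imwrite("pics/crop1.png",cv2.resize(c,None,fx=4,fy=4,interpolation=cv2.INTER_CUBIC)[:,:,::-1])
togo([537,43,200],np.pi/2+0.03)
E
python3 m2.py
```

```text
t: 1.55
ee_pos: [414.6, -197.1, 190.1]
orientation: [3.139, 0.111, 0.001]
ft_force: [-0.4, -0.4, -0.0]
width: 87.7
grasp_force: 0.0
   alt [ 3.000e-03 -3.000e-03 -3.099e+00]
   alt [-0.002 -0.002  0.042]
e [ 416.4 -192.6  190.1] shift [ 137.3 -226.3   -9.3] turn [-0.002 -0.002  0.042] q [-0.46  0.18  1.98  0.    0.98  1.04]
```

View pics/crop1.png

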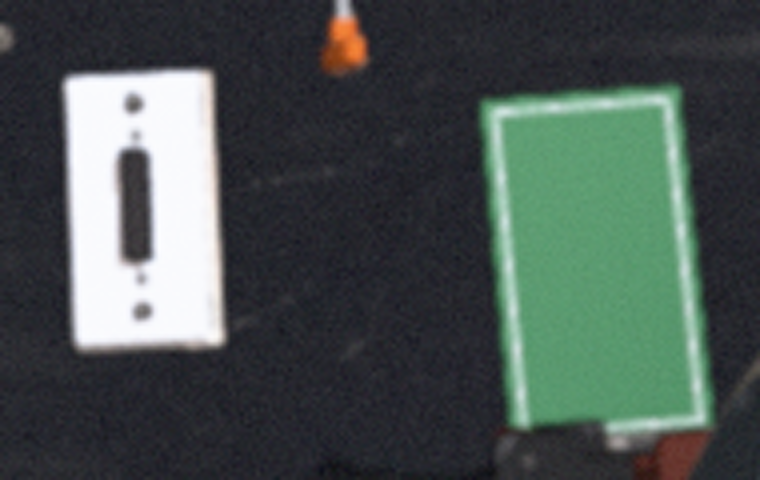

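The crop shows the dowel tips at (134,103) and (142,311) and the bar centred at (136,206). The mat spans (482,88) to (710,428).

```bash
cat > m3.py <<'E'
from h import *
f=lambda u,v:(220+(u+.5)/4-.5,190+(v+.5)/4-.5)
a=ray("top",f(134,103),58);b=ray("top",f(142,311),58);print(a,b,(a+b)/2,np.linalg.norm(a-b),np.arctan2(*(a-b)[1::-1]))
print(ray("top",f(135.5,206),72))
c=(a+b)/2;yaw=np.arctan2(*(a-b)[1::-1])
togo([c[0],c[1],120],np.pi/2+yaw)
E
python3 m3.py
```

```text
[591.54841179  45.29059286  58.        ] [482.91883377  40.44225716  58.        ] [537.23362278  42.86642501  58.        ] 108.7377192130255 0.04460221921578383
[536.58076255  43.03800013  72.        ]
   alt [ 3.000e-03 -3.000e-03 -3.114e+00]
   alt [-0.002 -0.002  0.028]
e [ 416.4 -192.6  190.1] shift [ 137.4 -226.    70.7] turn [-0.002 -0.002  0.028] q [-0.46  0.18  1.98  0.    0.98  1.04]
```

```bash
python3 -m creep '[{"translation":[25,-40,0],"angular":[0,0,0.01],"jaw":1},{"translation":[50,-80,0],"angular":[0,0,0.02],"jaw":1},{"translation":[75,-120,10],"angular":[0,0,0.028],"jaw":1},{"translation":[100,-165,20],"angular":[0,0,0.028],"jaw":1},{"translation":[125,-205,40],"angular":[0,0,0.028],"jaw":1},{"translation":[137.4,-226,60],"angular":[0,0,0.028],"jaw":1},{"translation":[137.4,-226,70],"angular":[0,0,0.028],"jaw":1},{"translation":[137.4,-226,70],"angular":[0,0,0.028],"jaw":1}]'
cat > m4.py <<'E'
from h import *
for c in("top","side"): ctrl.get_image(c)
im=ctrl.get_image("side")
c=im[120:270,180:380]; cv2.imwrite("pics/crop2.png",cv2.resize(c,None,fx=4,fy=4,interpolation=cv2.INTER_CUBIC)[:,:,::-1])
togo([537,43,47],np.pi/2+.043)
E
python3 m4.py
```

```text
t: 2.6
ee_pos: [533.7, 36.2, 119.1]
orientation: [3.141, 0.069, -0.003]
ft_force: [1.1, 0.5, 0.7]
width: 87.7
grasp_force: 0.0
   alt [-1.000e-03 -0.000e+00  3.141e+00]
   alt [ 0.    -0.001 -0.   ]
e [534.7  35.8 120.5] shift [ 2.5 -7.1 73.5] turn [ 0.    -0.001 -0.   ] q [ 0.04  0.39  1.88 -0.    0.87  1.57]
```

View pics/crop2.png

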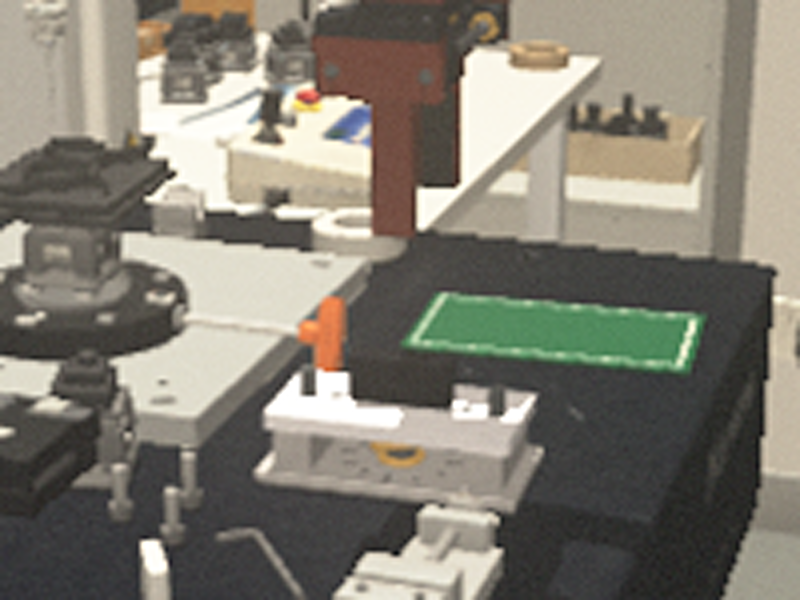

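The crop shows the gripper hanging above the plate, with the fingertip at (395,235). The bar is at (405,375) and the dowels at (307,380) and (497,400).

```bash
python3 -m creep '[{"translation":[2.5,-6.8,0],"angular":[0,0,0],"jaw":1},{"translation":[2.5,-6.8,20],"angular":[0,0,0],"jaw":1},{"translation":[2.5,-6.8,40],"angular":[0,0,0],"jaw":1},{"translation":[2.5,-6.8,55],"angular":[0,0,0],"jaw":1},{"translation":[2.5,-6.8,65],"angular":[0,0,0],"jaw":1},{"translation":[2.5,-6.8,72],"angular":[0,0,0],"jaw":1},{"translation":[2.5,-6.8,72],"angular":[0,0,0],"jaw":1},{"translation":[2.5,-6.8,72],"angular":[0,0,0],"jaw":1}]'
python3 - <<'E'
from h import *
E=[]
for i in range(6): ctrl.get_image("top"); E.append(ctrl.get_obs()["ee_pos"])
print(np.mean(E,0),np.std(E,0)); togo([537,43,47],np.pi/2+.043); print(tool()[2]["ft_force"])
E
```

```text
t: 3.75
ee_pos: [537.2, 43.6, 48.2]
orientation: [-3.141, -0.069, -0.001]
ft_force: [-0.0, 0.1, 0.4]
width: 87.8
grasp_force: 0.0
[537.12108271  43.63979792  48.16011947] [0.08421444 0.01516627 0.07307204]
   alt [ 1.000e-03 -0.000e+00 -3.141e+00]
   alt [-0.    -0.     0.001]
e [537.   43.6  48. ] shift [-0.   0.6  1. ] turn [-0.    -0.     0.001] q [0.06 0.51 1.91 0.   0.73 1.59]
[0.75517435 1.17929737 0.29025233]
```

```bash
python3 -m creep '[{"translation":[0,0.5,0],"angular":[0,0,0],"jaw":0.4},{"translation":[0,0.5,0],"angular":[0,0,0],"jaw":0.25},{"translation":[0,0.5,0],"angular":[0,0,0],"jaw":0.2},{"translation":[0,0.5,0],"angular":[0,0,0],"jaw":0.1},{"translation":[0,0.5,0],"angular":[0,0,0],"jaw":0},{"translation":[0,0.5,0],"angular":[0,0,0],"jaw":0},{"translation":[0,0.5,0],"angular":[0,0,0],"jaw":0},{"translation":[0,0.5,0],"angular":[0,0,0],"jaw":0}]'
```

```text
t: 5.05
ee_pos: [536.8, 43.1, 47.8]
orientation: [3.141, 0.069, -0.0]
ft_force: [-1.1, -0.5, -0.7]
width: 11.1
grasp_force: 0.0
```

Run:
```python
from h import *
im=ctrl.get_image("side"); t=ctrl.get_image("top")
print(tool()[2])
a=cv2.resize(im[150:250,220:340],(480,400),interpolation=cv2.INTER_CUBIC); b=cv2.resize(t[200:300,220:290],(280,400),interpolation=cv2.INTER_CUBIC)
cv2.imwrite("pics/c3.png",np.hstack([a,b])[:,:,::-1])
```

```text
{'t': 5.15, 'qpos': array([5.80148136e-02, 5.08616842e-01, 1.90631125e+00, 9.98646728e-06,
       7.26690337e-01, 1.58508817e+00]), 'qvel': array([ 0.00065174, -0.0003309 , -0.00192442,  0.00013678, -0.00065326,
       -0.00070261]), 'joint_torque': array([ 2.52257501e-03, -5.05567789e+01, -1.84764701e+01,  9.30573209e-03,
       -7.27341883e-02,  1.74464144e-04]), 'ee_pos': array([536.84279128,  43.10215394,  47.77707791]), 'orientation': array([-3.14083652e+00, -6.86625679e-02,  4.08360191e-05]), 'ft_force': array([-0.8416517 ,  0.20898457, -0.32609399]), 'moment': array([0.0192318 , 0.02922602, 0.06546157]), 'grasp_force': 0.0, 'width': 3.092855550153151}
```

View pics/c3.png

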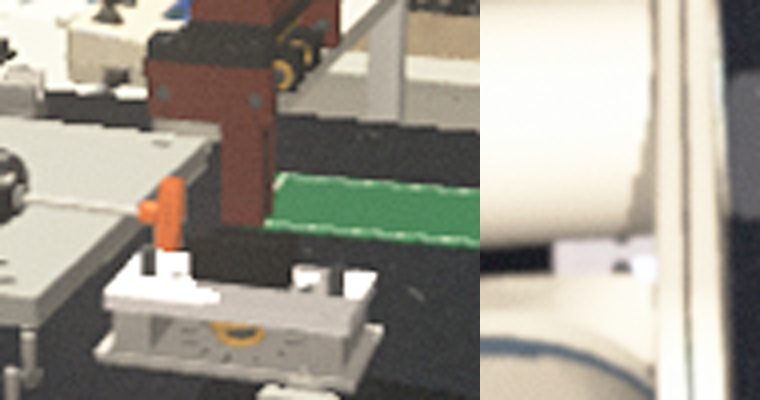

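The fingertip at (245,225) sits above or behind the bar, which spans (190..290, 235..285), so the fingers closed on air. I'm checking this by projecting and triangulating.

```bash
cat > m5.py <<'E'
from h import *
def proj(c,P):
    i=ctrl.camera_info(c);K=i["camera_matrix"];T=i["world_from_camera"]
    p=T[:3,:3].T@(np.array(P,float)-T[:3,3]); p=p*[1,-1,-1]; return np.round((K@p)[:2]/p[2],1)
for n,P in dict(tcp=(537,43,48),barC=(537,43,72),d1=(591.5,45.3,58),d2=(482.9,40.4,58),mat1=(507.6,-204.9,4),corner=(605,81,42)).items(): print(n,proj("side",P),proj("top",P))
def tri(ut,us):
    A=[];b=[]
    for c,u in(("top",ut),("side",us)):
        o=ctrl.camera_info(c)["world_from_camera"][:3,3]; d=ray(c,u,0)-o; d/=np.linalg.norm(d); M=np.eye(3)-np.outer(d,d); A.append(M);b.append(M@o)
    return np.linalg.lstsq(np.vstack(A),np.hstack(b),rcond=None)
for a,b in(((253.1,215.4),(256.75,212)),((255.1,267.4),(304.25,217.5))):
    r=tri(a,b);print(np.round(r[0],1),r[1])
E
python3 m5.py
```

```text
tcp [281.6 217.6] [254.4 241.6]
barC [281.7 207.6] [253.5 240.9]
d1 [258.5 211. ] [253.1 215.4]
d2 [305.2 215.8] [255.1 267.4]
mat1 [319.5 201.7] [368.6 255.7]
corner [247.5 222.4] [237.1 210. ]
[593.6  46.1  55.3] [6.69541437]
[483.8  41.   54.1] [2.0222183]
```

Run:
```python
from h import *
im=ctrl.get_image("side")[160:240,230:340]
im=(255*(im/255.)**0.45).astype(np.uint8)
cv2.imwrite("pics/c4.png",cv2.resize(im,None,fx=7,fy=7,interpolation=cv2.INTER_CUBIC)[:,:,::-1])
print(ctrl.get_obs()["width"])
```

```text
1.2686548329232072
```

View pics/c4.png

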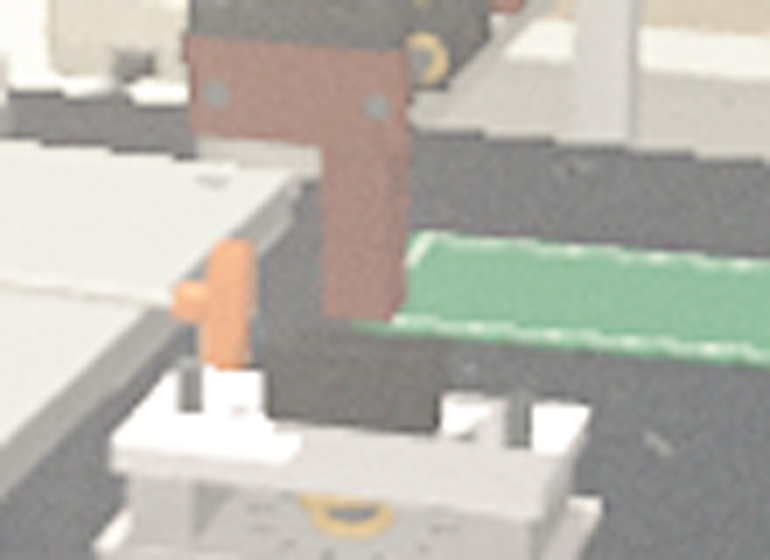

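The fingertip's lower edge is at (360,320) in the crop, or px (281,206), just above the bar's top edge. The tip really is about 25–35 mm higher than the reported TCP, so I'll calculate it and go down with the jaws partly open.

```bash
cat > tip.py <<'E'
from h import *
from scipy.optimize import brentq
def proj(c,P):
    i=ctrl.camera_info(c);K=i["camera_matrix"];T=i["world_from_camera"]
    p=T[:3,:3].T@(np.array(P,float)-T[:3,3]); p=p*[1,-1,-1]; return (K@p)[:2]/p[2]
def tip():
    e,r,o=tool(); w=o["width"]; im=ctrl.get_image("side"); h=cv2.cvtColor(im,cv2.COLOR_RGB2HSV)
    m=((h[...,0]<6)|(h[...,0]>172))&(h[...,1]>90)&(im[...,0]>50)
    u0=int(proj("side",e)[0]); col=m[:,u0-4:u0+5].sum(1)>=5
    rows=np.where(col[:260])[0]; v=rows.max()+1
    for y in (w/2,w/2+13.5):
        z=brentq(lambda z:proj("side",(e[0],e[1]+y,z))[1]-v,-100,400); print("v",v,"y+",y,"z",round(z,1),"rep",np.round(e,1))
if __name__=="__main__": tip()
E
python3 tip.py
python3 -m creep '[{"translation":[0,0,0],"angular":[0,0,0],"jaw":0.2},{"translation":[0,0,0],"angular":[0,0,0],"jaw":0.4},{"translation":[0,0,0],"angular":[0,0,0],"jaw":0.5},{"translation":[0,0,0],"angular":[0,0,0],"jaw":0.5},{"translation":[0,0,0],"angular":[0,0,0],"jaw":0.5},{"translation":[0,0,0],"angular":[0,0,0],"jaw":0.5},{"translation":[0,0,5],"angular":[0,0,0],"jaw":0.5},{"translation":[0,0,10],"angular":[0,0,0],"jaw":0.5}]'
python3 tip.py
```

```text
v 189 y+ 0.6343274164616036 z 116.2 rep [536.8  43.1  47.8]
v 189 y+ 14.134327416461604 z 120.5 rep [536.8  43.1  47.8]
t: 6.25
ee_pos: [536.8, 43.1, 37.4]
orientation: [-3.141, -0.069, 0.0]
ft_force: [-0.1, -0.4, -0.2]
width: 44.0
grasp_force: 0.0Traceback (most recent call last):
  File "tip.py", line 13, in <module>
    if __name__=="__main__": tip()
                             ~~~^^
  File "tip.py", line 10, in tip
    rows=np.where(col[:260])[0]; v=rows.max()+1
                                   ~~~~~~~~^^
    return umr_maximum(a, axis, None, out, keepdims, initial, where)
ValueError: zero-size array to reduction operation maximum which has no identity
```

```bash
sed -i 's/m=((h.*/f=cv2.GaussianBlur(im,(3,3),0).astype(int); m=(f[...,0]-f[...,1]>22)\&(f[...,0]<170)/' tip.py; sed -i 's/rows=np.where/print(np.where(col)[0]);rows=np.where/' tip.py; python3 tip.py
```

```text
[138 139 140 141 142 143 144 145 146 147 148 149 150 151 152 153 154 155
 156 157 158 159 160 173 174 175 176 177 178 179 180 181 182 183 184 185
 186 187 188 189 190 191 192 193 194 195 196 197 198 199 200 201 202 203
 204 205 206 207 208 209 210 211 212 234]
v 235 y+ 21.96089617908781 z 14.3 rep [536.3  43.1  36.8]
v 235 y+ 35.46089617908781 z 20.0 rep [536.3  43.1  36.8]
```

```bash
sed -i 's/col\[:260\]/col[:228]/; s/print(np.where(col)\[0\]);//' tip.py; python3 -m creep '[{"translation":[0,0,2],"angular":[0,0,0],"jaw":0.5},{"translation":[0,0,4],"angular":[0,0,0],"jaw":0.5},{"translation":[0,0,6],"angular":[0,0,0],"jaw":0.5},{"translation":[0,0,8],"angular":[0,0,0],"jaw":0.5},{"translation":[0,0,10],"angular":[0,0,0],"jaw":0.5},{"translation":[0,0,12],"angular":[0,0,0],"jaw":0.5},{"translation":[0,0,12],"angular":[0,0,0],"jaw":0.5},{"translation":[0,0,12],"angular":[0,0,0],"jaw":0.5}]'
python3 tip.py
python3 - <<'E'
from h import *
im=ctrl.get_image("side")[160:240,230:340]
im=(255*(im/255.)**0.45).astype(np.uint8)
cv2.imwrite("pics/c5.png",cv2.resize(im,None,fx=7,fy=7,interpolation=cv2.INTER_CUBIC)[:,:,::-1])
E
```

```text
t: 7.35
ee_pos: [536.9, 43.1, 25.8]
orientation: [-3.141, -0.069, -0.0]
ft_force: [-0.3, 0.5, -0.4]
width: 43.8
grasp_force: 0.0
v 218 y+ 21.893333393930394 z 55.3 rep [536.9  43.1  25.8]
v 218 y+ 35.39333339393039 z 60.4 rep [536.9  43.1  25.8]
```

View pics/c5.png

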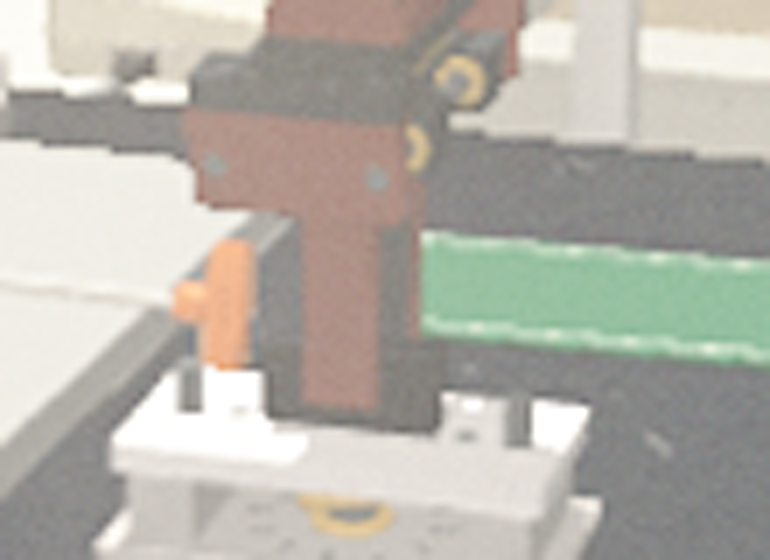

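The fingers now straddle the bar: the near finger's tip is at (340,412), in front of the bar, and the far finger is behind it. I'll go down another 8 mm and close.

```bash
python3 -m creep '[{"translation":[0,0,2],"angular":[0,0,0],"jaw":0.5},{"translation":[0,0,4],"angular":[0,0,0],"jaw":0.5},{"translation":[0,0,6],"angular":[0,0,0],"jaw":0.5},{"translation":[0,0,8],"angular":[0,0,0],"jaw":0.4},{"translation":[0,0,8],"angular":[0,0,0],"jaw":0.3},{"translation":[0,0,8],"angular":[0,0,0],"jaw":0.2},{"translation":[0,0,8],"angular":[0,0,0],"jaw":0.1},{"translation":[0,0,8],"angular":[0,0,0],"jaw":0}]';python3 tip.py
```

```text
t: 8.45
ee_pos: [536.9, 43.7, 17.9]
orientation: [-3.14, -0.069, -0.0]
ft_force: [0.8, 5.1, -1.0]
width: 15.7
grasp_force: 30.0
v 219 y+ 7.83347331131524 z 47.7 rep [536.9  43.7  17.9]
v 219 y+ 21.333473311315238 z 52.9 rep [536.9  43.7  17.9]
```

```bash
python3 -m creep '[{"translation":[0,0,0],"angular":[0,0,0],"jaw":0},{"translation":[0,0,0],"angular":[0,0,0],"jaw":0},{"translation":[0,0,0],"angular":[0,0,0],"jaw":0},{"translation":[0,0,0],"angular":[0,0,0],"jaw":0},{"translation":[0,0,-1],"angular":[0,0,0],"jaw":0},{"translation":[0,0,-2],"angular":[0,0,0],"jaw":0},{"translation":[0,0,-3],"angular":[0,0,0],"jaw":0},{"translation":[0,0,-4],"angular":[0,0,0],"jaw":0}]'
```

```text
t: 9.5
ee_pos: [536.7, 43.6, 21.2]
orientation: [-3.14, -0.069, 0.0]
ft_force: [1.9, 5.4, -7.8]
width: 15.5
grasp_force: 30.0
```

```bash
python3 -m creep '[{"translation":[0,-0.5,-4],"angular":[0,0,0],"jaw":0},{"translation":[0,-0.5,-8],"angular":[0,0,0],"jaw":0},{"translation":[0,-0.5,-12],"angular":[0,0,0],"jaw":0},{"translation":[0,-0.5,-17],"angular":[0,0,0],"jaw":0},{"translation":[0,-0.5,-22],"angular":[0,0,0],"jaw":0},{"translation":[0,-0.5,-28],"angular":[0,0,0],"jaw":0},{"translation":[0,-0.5,-36],"angular":[0,0,0],"jaw":0},{"translation":[0,-0.5,-44],"angular":[0,0,0],"jaw":0}]'
```

```text
t: 10.5
ee_pos: [536.8, 43.5, 66.4]
orientation: [3.141, 0.069, 0.0]
ft_force: [0.1, -0.2, -4.0]
width: 15.7
grasp_force: 30.0
```

```bash
python3 -m creep '[{"translation":[0,0,-10],"angular":[0,0,0],"jaw":0},{"translation":[0,0,-20],"angular":[0,0,0],"jaw":0},{"translation":[0,0,-30],"angular":[0,0,0],"jaw":0},{"translation":[0,0,-40],"angular":[0,0,0],"jaw":0},{"translation":[0,0,-46],"angular":[0,0,0],"jaw":0},{"translation":[0,0,-46],"angular":[0,0,0],"jaw":0},{"translation":[0,0,-46],"angular":[0,0,0],"jaw":0},{"translation":[0,0,-46],"angular":[0,0,0],"jaw":0}]'
python3 - <<'E'
from h import *
im=ctrl.get_image("side")[140:250,220:370]
cv2.imwrite("pics/c6.png",cv2.resize(im,None,fx=5,fy=5,interpolation=cv2.INTER_CUBIC)[:,:,::-1])
togo([507.6,-204.9,112],np.pi/2+.078)
E
```

```text
t: 11.5
ee_pos: [536.5, 43.6, 111.4]
orientation: [3.141, 0.069, -0.001]
ft_force: [-0.0, -0.4, -3.5]
width: 15.7
grasp_force: 30.0
   alt [ 1.000e-03 -0.000e+00  3.107e+00]
   alt [ 0.     0.001 -0.034]
e [536.6  43.6 111.4] shift [-39.8 247.   -0.6] turn [ 0.     0.001 -0.034] q [ 0.06  0.41  1.88 -0.    0.86  1.59]
```

View pics/c6.png

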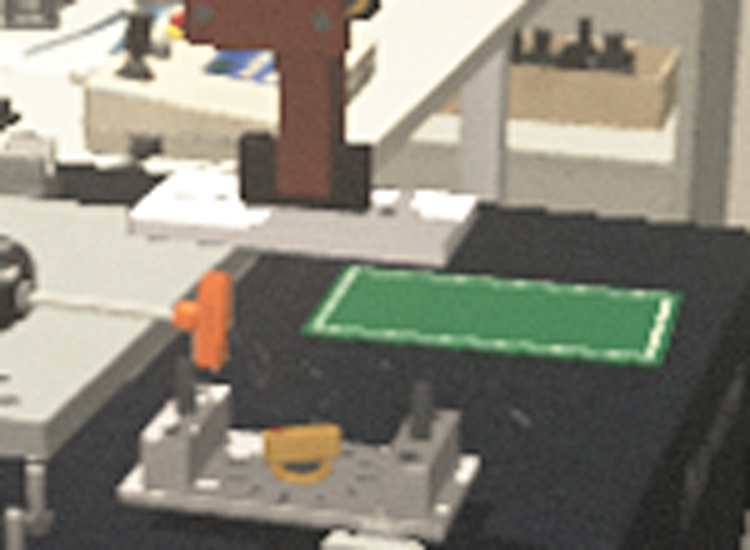

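The plate hangs level from the bar at about (300,215), well above the dowels. The screw's wing is now uncovered at (300,440), with its red dot at (278,432) and the mat to the right.

```bash
python3 -m creep '[{"translation":[-4,20,0],"angular":[0,0,0],"jaw":0},{"translation":[-10,60,0],"angular":[0,0,-0.01],"jaw":0},{"translation":[-18,105,0],"angular":[0,0,-0.02],"jaw":0},{"translation":[-25,150,0],"angular":[0,0,-0.03],"jaw":0},{"translation":[-32,195,0],"angular":[0,0,-0.034],"jaw":0},{"translation":[-37,230,0],"angular":[0,0,-0.034],"jaw":0},{"translation":[-39.8,247,0],"angular":[0,0,-0.034],"jaw":0},{"translation":[-39.8,247,0],"angular":[0,0,-0.034],"jaw":0}]'
cat > pos.py <<'E'
import sys
from h import *
ctrl.get_image("top"); a=list(map(float,sys.argv[1:])); togo(a[:3],a[3]); print(tool()[2]["ft_force"].round(1))
E
python3 pos.py 507.6 -204.9 -6 1.649
```

```text
t: 12.55
ee_pos: [507.3, -206.0, 111.6]
orientation: [-3.139, -0.119, 0.0]
ft_force: [-0.0, 0.3, -4.5]
width: 15.4
grasp_force: 30.0
   alt [1.00e-03 1.00e-03 3.14e+00]
   alt [-0.001  0.    -0.002]
e [ 507.4 -205.   111.6] shift [ 3.000e-01 -1.000e-01  1.176e+02] turn [-0.001  0.    -0.002] q [-0.41  0.42  1.86  0.    0.87  1.09]
[-1.1  0.4 -3.7]
```

Now I'll lower it to a reported z of about 0, which leaves the plate 10 mm above the mat.

```bash
python3 -m creep '[{"translation":[0,0,15],"angular":[0,0,0],"jaw":0},{"translation":[0,0,35],"angular":[0,0,0],"jaw":0},{"translation":[0,0,55],"angular":[0,0,0],"jaw":0},{"translation":[0,0,75],"angular":[0,0,0],"jaw":0},{"translation":[0,0,90],"angular":[0,0,0],"jaw":0},{"translation":[0,0,102],"angular":[0,0,0],"jaw":0},{"translation":[0,0,111],"angular":[0,0,0],"jaw":0},{"translation":[0,0,114],"angular":[0,0,0],"jaw":0}]'; python3 pos.py 507.6 -204.9 -10 1.649
```

```text
t: 13.6
ee_pos: [507.8, -204.8, -2.7]
orientation: [-3.139, -0.122, 0.001]
ft_force: [0.8, 0.4, -4.2]
width: 15.6
grasp_force: 30.0
   alt [0.    0.    3.141]
   alt [-0.  0. -0.]
e [ 507.8 -204.8   -2.7] shift [-0.2  0.1  7.3] turn [-0.  0. -0.] q [-0.41  0.61  1.9   0.    0.64  1.09]
[ 0.5 -0.7 -4.4]
```

```bash
python3 -m creep '[{"translation":[0,0,1],"angular":[0,0,0],"jaw":0},{"translation":[0,0,2],"angular":[0,0,0],"jaw":0},{"translation":[0,0,3],"angular":[0,0,0],"jaw":0},{"translation":[0,0,4],"angular":[0,0,0],"jaw":0},{"translation":[0,0,5],"angular":[0,0,0],"jaw":0},{"translation":[0,0,5.5],"angular":[0,0,0],"jaw":0},{"translation":[0,0,6],"angular":[0,0,0],"jaw":0},{"translation":[0,0,6],"angular":[0,0,0],"jaw":0}]'
```

```text
t: 14.65
ee_pos: [507.9, -204.9, -8.3]
orientation: [-3.139, -0.122, 0.0]
ft_force: [-0.2, 0.3, -4.8]
width: 15.8
grasp_force: 30.0
```

```bash
python3 -m creep '[{"translation":[0,0,0.5],"angular":[0,0,0],"jaw":0},{"translation":[0,0,0.8],"angular":[0,0,0],"jaw":0},{"translation":[0,0,1.1],"angular":[0,0,0],"jaw":0},{"translation":[0,0,1.4],"angular":[0,0,0],"jaw":0},{"translation":[0,0,1.7],"angular":[0,0,0],"jaw":0},{"translation":[0,0,2],"angular":[0,0,0],"jaw":0},{"translation":[0,0,2],"angular":[0,0,0],"jaw":0},{"translation":[0,0,2],"angular":[0,0,0],"jaw":0}]'
```

```text
t: 15.65
ee_pos: [507.9, -204.9, -10.2]
orientation: [-3.139, -0.122, -0.0]
ft_force: [-0.6, 0.1, -2.5]
width: 15.9
grasp_force: 30.0
```

```bash
python3 -m creep '[{"translation":[0,0,0.3],"angular":[0,0,0],"jaw":0},{"translation":[0,0,0.6],"angular":[0,0,0],"jaw":0},{"translation":[0,0,0.6],"angular":[0,0,0],"jaw":0},{"translation":[0,0,0.6],"angular":[0,0,0],"jaw":0.2},{"translation":[0,0,0.6],"angular":[0,0,0],"jaw":0.3},{"translation":[0,0,0.6],"angular":[0,0,0],"jaw":0.45},{"translation":[0,0,0.6],"angular":[0,0,0],"jaw":0.5},{"translation":[0,0,0.6],"angular":[0,0,0],"jaw":0.5}]'
python3 -m creep '[{"translation":[0,0,-5],"angular":[0,0,0],"jaw":0.5},{"translation":[0,0,-15],"angular":[0,0,0],"jaw":0.5},{"translation":[0,0,-30],"angular":[0,0,0],"jaw":0.5},{"translation":[0,0,-55],"angular":[0,0,0],"jaw":0.5},{"translation":[0,0,-80],"angular":[0,0,0],"jaw":0.5},{"translation":[0,0,-100],"angular":[0,0,0],"jaw":0.5},{"translation":[0,0,-115],"angular":[0,0,0],"jaw":0.5},{"translation":[0,0,-120],"angular":[0,0,0],"jaw":0.5}]'
python3 - <<'E'
from h import *
im=ctrl.get_image("side")[140:250,220:370]; t=ctrl.get_image("top")
cv2.imwrite("pics/c7.png",np.hstack([cv2.resize(im,(450,330)),cv2.resize(t[200:310,225:285],(330*60//110,330),interpolation=cv2.INTER_CUBIC)])[:,:,::-1])
cv2.imwrite("pics/c8.png",cv2.resize(t[200:280,220:300],None,fx=7,fy=7,interpolation=cv2.INTER_CUBIC)[:,:,::-1])
togo([537,43,110],np.pi/2+.043)
E
```

```text
t: 16.65
ee_pos: [507.9, -204.9, -10.9]
orientation: [-3.139, -0.122, 0.0]
ft_force: [0.5, 1.1, -0.1]
width: 43.7
grasp_force: 0.0
t: 17.65
ee_pos: [508.4, -205.1, 110.6]
orientation: [3.138, 0.122, 0.003]
ft_force: [0.6, -0.8, 0.5]
width: 43.6
grasp_force: 0.0
   alt [ 1.000e-03  1.000e-03 -3.107e+00]
   alt [ 0.    -0.001  0.035]
e [ 508.1 -204.9  109.7] shift [  48.1 -244.9   -0.4] turn [ 0.    -0.001  0.035] q [-0.41  0.42  1.86  0.    0.86  1.09]
```

View pics/c8.png

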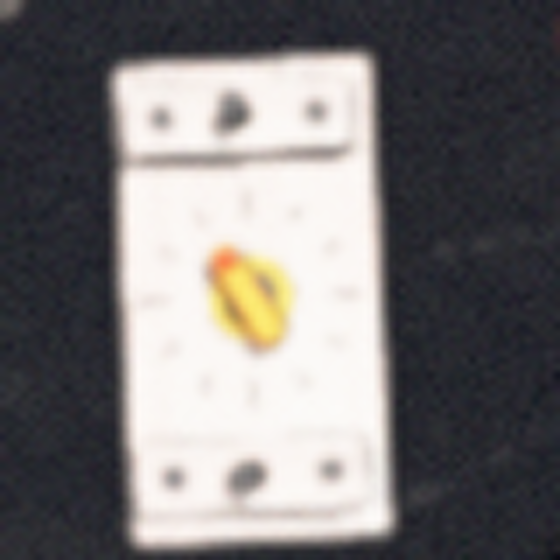

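The wing's axis runs from the red end at (222,258) to (268,340), centred near (245,299). That puts it about 0.51 rad counter-clockwise from world x, so the joint is at roughly 1.13.

Run:
```python
from h import *
f=lambda u,v:(220+(u+.5)/7-.5,200+(v+.5)/7-.5)
a=ray("top",f(222,258),30);b=ray("top",f(268,340),30);print((a+b)/2,np.linalg.norm(a-b),np.arctan2(*(a-b)[1::-1]))
togo([537,43.3,110],np.pi/2+np.arctan2(*(a-b)[1::-1]))
```

```text
[536.50166963  44.09149478  30.        ] 28.99840831544286 0.5155171041573379
   alt [-1.000e-03 -1.000e-03  2.704e+00]
   alt [ 0.001 -0.001 -0.438]
e [ 508.1 -204.9  109.7] shift [  48.2 -245.2   -0.4] turn [ 0.001 -0.001 -0.438] q [-0.41  0.42  1.86  0.    0.86  1.09]
```

```bash
python3 -m creep '[{"translation":[5,-25,0],"angular":[0,0,-0.05],"jaw":0.4},{"translation":[14,-70,0],"angular":[0,0,-0.12],"jaw":0.4},{"translation":[23,-115,0],"angular":[0,0,-0.2],"jaw":0.4},{"translation":[32,-160,0],"angular":[0,0,-0.28],"jaw":0.4},{"translation":[40,-205,0],"angular":[0,0,-0.36],"jaw":0.4},{"translation":[46,-235,0],"angular":[0,0,-0.44],"jaw":0.4},{"translation":[48,-245,0],"angular":[0,0,-0.44],"jaw":0.4},{"translation":[48,-245,0],"angular":[0,0,-0.44],"jaw":0.4}]'; python3 pos.py 537 43.4 -13 2.086
python3 - <<'E'
from h import *
im=ctrl.get_image("top"); f=im.astype(int)
g=f.min(2)>150; g[:205]=0;g[305:]=0;g[:,:330]=0;g[:,410:]=0
k=g.astype(np.uint8); n,l,s,c=cv2.connectedComponentsWithStats(k); print(s[1:,4].max())
h=cv2.cvtColor(im,cv2.COLOR_RGB2HSV); gm=(h[...,0]>40)&(h[...,0]<90)&(h[...,1]>90); gm[:205]=0
print("mat",rect("top",cv2.dilate(gm.astype(np.uint8),np.ones((3,3))),4))
o=cv2.morphologyEx(k,cv2.MORPH_OPEN,np.ones((5,5))); print("plate",rect("top",o,14))
E
```

```text
t: 18.75
ee_pos: [536.3, 43.1, 108.6]
orientation: [-3.037, -0.803, 0.002]
ft_force: [0.6, -0.2, 0.3]
width: 35.4
grasp_force: 0.0
   alt [-2.00e-03 -0.00e+00 -3.14e+00]
   alt [-0.     0.001  0.001]
e [536.3  42.5 108.7] shift [  1.2  -0.4 121.7] turn [-0.     0.001  0.001] q [ 0.06  0.41  1.88 -0.    0.85  1.11]
[-0.3  0.4 -0. ]
2008
mat (array([ 507.7, -205. ]), array([199.4, 118.9]), 0.074)
plate (array([ 509.4, -205.5]), array([144.3,  74.1]), 0.08)
```

The plate is well placed, about 2 mm and 0.006 rad off the mat's centre and axis. Next I'll descend to the wing.

```bash
python3 -m creep '[{"translation":[0.6,-0.4,15],"angular":[0,0,0],"jaw":0.4},{"translation":[0.6,-0.4,35],"angular":[0,0,0],"jaw":0.4},{"translation":[0.6,-0.4,55],"angular":[0,0,0],"jaw":0.4},{"translation":[0.6,-0.4,75],"angular":[0,0,0],"jaw":0.4},{"translation":[0.6,-0.4,90],"angular":[0,0,0],"jaw":0.4},{"translation":[0.6,-0.4,98],"angular":[0,0,0],"jaw":0.4},{"translation":[0.6,-0.4,102],"angular":[0,0,0],"jaw":0.4},{"translation":[0.6,-0.4,104],"angular":[0,0,0],"jaw":0.4}]'; python3 pos.py 537 43.4 -13 2.086
python3 - <<'E'
from h import *
im=ctrl.get_image("side")[175:255,230:340]
im=(255*(im/255.)**0.6).astype(np.uint8)
cv2.imwrite("pics/c9.png",cv2.resize(im,None,fx=7,fy=7,interpolation=cv2.INTER_CUBIC)[:,:,::-1])
E
```

```text
t: 19.85
ee_pos: [537.3, 43.7, 5.3]
orientation: [3.037, 0.804, 0.001]
ft_force: [-0.2, 0.2, 1.1]
width: 35.2
grasp_force: 0.0
   alt [ 1.000e-03  0.000e+00 -3.139e+00]
   alt [ 0.    -0.     0.003]
e [537.3  43.8   5.2] shift [-0.4  0.2 18.2] turn [ 0.    -0.     0.003] q [0.06 0.58 1.92 0.   0.64 1.11]
[-0.2 -0.1  0.3]
```

View pics/c9.png

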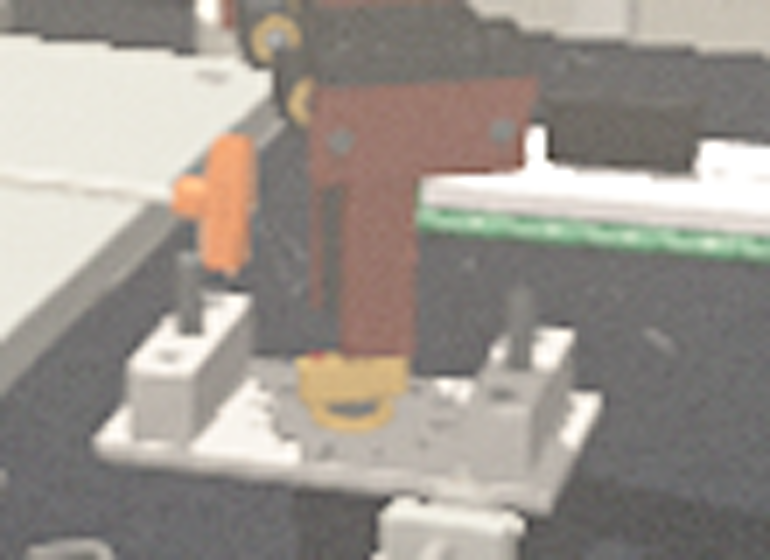

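The fingertip at (375,355) is just level with the wing's top edge at (350,357), which confirms the offset of about 31 mm. The rails and dowels are clear.

```bash
python3 -m creep '[{"translation":[0,0,4],"angular":[0,0,0],"jaw":0.4},{"translation":[0,0,8],"angular":[0,0,0],"jaw":0.4},{"translation":[0,0,12],"angular":[0,0,0],"jaw":0.4},{"translation":[0,0,15],"angular":[0,0,0],"jaw":0.4},{"translation":[0,0,17],"angular":[0,0,0],"jaw":0.4},{"translation":[0,0,19],"angular":[0,0,0],"jaw":0.4},{"translation":[0,0,19],"angular":[0,0,0],"jaw":0.4},{"translation":[0,0,19],"angular":[0,0,0],"jaw":0.4}]'
python3 -m creep '[{"translation":[0,0,0],"angular":[0,0,0],"jaw":0.3},{"translation":[0,0,0],"angular":[0,0,0],"jaw":0.2},{"translation":[0,0,0],"angular":[0,0,0],"jaw":0.1},{"translation":[0,0,0],"angular":[0,0,0],"jaw":0},{"translation":[0,0,0],"angular":[0,0,0],"jaw":0},{"translation":[0,0,0],"angular":[0,0,0],"jaw":0},{"translation":[0,0,0],"angular":[0,0,0],"jaw":0},{"translation":[0,0,0],"angular":[0,0,0],"jaw":0}]'; python3 pos.py 537 43.4 -13 2.086
```

```text
t: 20.95
ee_pos: [537.1, 43.8, -13.8]
orientation: [-3.037, -0.804, -0.0]
ft_force: [0.4, -0.6, 0.9]
width: 35.4
grasp_force: 0.0
t: 21.95
ee_pos: [537.4, 43.0, -13.7]
orientation: [3.036, 0.805, 0.001]
ft_force: [1.8, -6.4, -1.0]
width: 10.2
grasp_force: 30.0
   alt [ 0.000e+00  2.000e-03 -3.139e+00]
   alt [ 0.001 -0.     0.003]
e [537.3  43.  -13.7] shift [-0.1 -0.6 -0.7] turn [ 0.001 -0.     0.003] q [ 0.06  0.62  1.92 -0.    0.61  1.11]
[ 0.9 -4.7  0.1]
```

```bash
python3 -m creep '[{"translation":[-0.3,0.6,0],"angular":[0,0,0.05],"jaw":0},{"translation":[-0.3,0.6,0],"angular":[0,0,0.17],"jaw":0},{"translation":[-0.3,0.6,0],"angular":[0,0,0.3],"jaw":0},{"translation":[-0.3,0.6,0],"angular":[0,0,0.43],"jaw":0},{"translation":[-0.3,0.6,0],"angular":[0,0,0.56],"jaw":0},{"translation":[-0.3,0.6,0],"angular":[0,0,0.69],"jaw":0},{"translation":[-0.3,0.6,0],"angular":[0,0,0.8],"jaw":0},{"translation":[-0.3,0.6,0],"angular":[0,0,0.88],"jaw":0}]'; python3 pos.py 537 43 -13 2.086; python3 -c "
from h import *
print(tool()[2]['moment'])"
```

```text
t: 23.0
ee_pos: [537.2, 45.4, -13.7]
orientation: [-3.087, 0.571, 0.0]
ft_force: [-1.0, 16.7, 0.6]
width: 9.8
grasp_force: 30.0
   alt [-1.000e-03  3.000e-03  2.257e+00]
   alt [-0.003 -0.001 -0.884]
e [537.2  45.5 -13.7] shift [ 0.7  2.4 -0.8] turn [-0.003 -0.001 -0.884] q [0.06 0.62 1.92 0.   0.61 2.  ]
[-0.7 15.2  0.3]
[2.83862593 0.07577912 0.03004893]
```

```bash
python3 -m creep '[{"translation":[-0.7,-1.8,0],"angular":[0,0,0],"jaw":0},{"translation":[-0.7,-1.8,0],"angular":[0,0,0.05],"jaw":0},{"translation":[-0.7,-1.8,0],"angular":[0,0,0.1],"jaw":0},{"translation":[-0.7,-1.8,0],"angular":[0,0,0.14],"jaw":0},{"translation":[-0.7,-1.8,0],"angular":[0,0,0.18],"jaw":0},{"translation":[-0.7,-1.8,0],"angular":[0,0,0.22],"jaw":0},{"translation":[-0.7,-1.8,0],"angular":[0,0,0.25],"jaw":0},{"translation":[-0.7,-1.8,0],"angular":[0,0,0.25],"jaw":0}]'; python3 pos.py 537 43 -13 2.086; python3 -c "
from h import *
print(tool()[2]['moment'])"
```

```text
t: 24.05
ee_pos: [537.5, 46.0, -13.7]
orientation: [-2.995, 0.945, -0.001]
ft_force: [0.5, 8.3, -0.4]
width: 10.1
grasp_force: 30.5
   alt [-1.000e-03  1.000e-03  2.015e+00]
   alt [-1.000e-03 -1.000e-03 -1.126e+00]
e [537.4  46.  -13.7] shift [ 1.4  2.7 -0.7] turn [-1.000e-03 -1.000e-03 -1.126e+00] q [0.06 0.62 1.92 0.   0.61 2.24]
[ 0.8  8.4 -1.1]
[ 1.49918543 -0.14589373  0.50124043]
```

```bash
python3 -m creep '[{"translation":[-0.3,-0.9,0],"angular":[0,0,0.02],"jaw":0},{"translation":[-0.3,-0.9,0],"angular":[0,0,0.04],"jaw":0},{"translation":[-0.3,-0.9,0],"angular":[0,0,0.06],"jaw":0},{"translation":[-0.3,-0.9,0],"angular":[0,0,0.08],"jaw":0},{"translation":[-0.3,-0.9,0],"angular":[0,0,0.08],"jaw":0},{"translation":[-0.3,-0.9,0],"angular":[0,0,0.08],"jaw":0},{"translation":[-0.3,-0.9,0],"angular":[0,0,0.08],"jaw":0},{"translation":[-0.3,-0.9,0],"angular":[0,0,0.08],"jaw":0}]'; python3 pos.py 537 43 -13 2.086; python3 -c "
from h import *
print(tool()[2]['moment'])"
```

```text
t: 25.1
ee_pos: [537.4, 46.1, -13.7]
orientation: [-2.955, 1.066, -0.0]
ft_force: [0.4, 5.4, 2.6]
width: 10.8
grasp_force: 33.5
   alt [-0.     0.     1.934]
   alt [-0.    -0.    -1.208]
e [537.4  46.1 -13.7] shift [ 1.6  2.7 -0.7] turn [-0.    -0.    -1.208] q [0.06 0.62 1.92 0.   0.61 2.33]
[0.4 4.9 0.7]
[ 0.95776742 -0.01929607  0.82016329]
```

```bash
python3 -m creep '[{"translation":[0,0,0],"angular":[0,0,-0.1],"jaw":0},{"translation":[0.2,0.3,0],"angular":[0,0,-0.25],"jaw":0},{"translation":[0.5,0.6,0],"angular":[0,0,-0.4],"jaw":0},{"translation":[0.8,1.0,0],"angular":[0,0,-0.55],"jaw":0},{"translation":[1.1,1.3,0],"angular":[0,0,-0.7],"jaw":0},{"translation":[1.4,1.7,0],"angular":[0,0,-0.85],"jaw":0},{"translation":[1.7,2.0,0],"angular":[0,0,-1.0],"jaw":0},{"translation":[1.8,2.2,0],"angular":[0,0,-1.13],"jaw":0}]'
python3 -m creep '[{"translation":[0,0,0],"angular":[0,0,0],"jaw":0},{"translation":[0,0,0],"angular":[0,0,0],"jaw":0},{"translation":[0,0,0],"angular":[0,0,0],"jaw":0.2},{"translation":[0,0,0],"angular":[0,0,0],"jaw":0.3},{"translation":[0,0,0],"angular":[0,0,0],"jaw":0.4},{"translation":[0,0,0],"angular":[0,0,0],"jaw":0.4},{"translation":[0,0,0],"angular":[0,0,0],"jaw":0.4},{"translation":[0,0,0],"angular":[0,0,0],"jaw":0.4}]'
python3 pos.py 537 43 -13 2.086
```

```text
t: 26.15
ee_pos: [537.2, 43.1, -13.8]
orientation: [-3.065, -0.685, 0.0]
ft_force: [-0.8, 1.9, 1.3]
width: 9.7
grasp_force: 30.0
t: 27.15
ee_pos: [537.3, 43.1, -13.8]
orientation: [3.067, 0.682, 0.0]
ft_force: [0.5, 0.5, 0.3]
width: 35.2
grasp_force: 0.0
   alt [0.    0.    3.064]
   alt [-0.     0.    -0.077]
e [537.2  43.1 -13.8] shift [-0.2 -0.1 -0.8] turn [-0.     0.    -0.077] q [ 0.06  0.62  1.92 -0.    0.61  1.19]
[ 0.8 -0.6  0.4]
```

Wing yaw should now be about 0.44, which is joint ≈1.2. I'll retreat up and to the side, then check with the top camera.

```bash
python3 -m creep '[{"translation":[0,0,-5],"angular":[0,0,0],"jaw":0.4},{"translation":[0,0,-20],"angular":[0,0,0],"jaw":0.4},{"translation":[0,0,-40],"angular":[0,0,0],"jaw":0.4},{"translation":[0,0,-65],"angular":[0,0,0],"jaw":0.4},{"translation":[0,0,-90],"angular":[0,0,0],"jaw":0.4},{"translation":[0,0,-115],"angular":[0,0,0],"jaw":0.4},{"translation":[0,0,-135],"angular":[0,0,0],"jaw":0.4},{"translation":[0,0,-150],"angular":[0,0,0],"jaw":0.4}]'
python3 pos.py 440 -260 137 2.0
```

```text
t: 28.2
ee_pos: [537.7, 43.1, 138.2]
orientation: [3.066, 0.682, 0.003]
ft_force: [0.2, 0.2, 0.2]
width: 34.9
grasp_force: 0.0
   alt [ 6.000e-03  2.000e-03 -3.133e+00]
   alt [ 0.001 -0.004  0.009]
e [538.7  43.2 139.5] shift [-217.9  232.8    2. ] turn [ 0.001 -0.004  0.009] q [0.06 0.37 1.86 0.   0.91 1.19]
[1.3 0.2 1.1]
```

```bash
python3 -m creep '[{"translation":[-15,16,0],"angular":[0,0,0],"jaw":0.4},{"translation":[-45,48,0],"angular":[0,0,0],"jaw":0.4},{"translation":[-80,86,0],"angular":[0,0,0],"jaw":0.4},{"translation":[-115,123,0],"angular":[0,0,0],"jaw":0.4},{"translation":[-150,160,0],"angular":[0,0,0],"jaw":0.4},{"translation":[-185,198,0],"angular":[0,0,0],"jaw":0.4},{"translation":[-205,220,0],"angular":[0,0,0],"jaw":0.4},{"translation":[-218,233,0],"angular":[0,0,0],"jaw":0.4}]'
python3 - <<'E'
from h import *
t=ctrl.get_image("top")
c=cv2.resize(t[200:300,220:410],None,fx=4,fy=4,interpolation=cv2.INTER_CUBIC); cv2.imwrite("pics/c10.png",c[:,:,::-1])
h=cv2.cvtColor(t,cv2.COLOR_RGB2HSV); m=(h[...,0]>3)&(h[...,0]<40)&(h[...,1]>110); m[:230]=0;m[255:]=0;m[:,:243]=0;m[:,267:]=0
red=m&(h[...,0]<14); mu=lambda a:np.argwhere(a).mean(0)[::-1]
print(red.sum(),m.sum())
a,b=ray("top",mu(red),30),ray("top",mu(m),25); print(a,b,rect("top",m,30))
print(ctrl.get_obs()["ft_force"])
E
```

```text
t: 29.25
ee_pos: [437.9, -261.6, 136.1]
orientation: [-3.067, -0.68, 0.0]
ft_force: [-0.4, 1.0, 0.1]
width: 35.2
grasp_force: 0.0
6 102
[548.23890338  49.69363028  30.        ] [537.47499286  43.37583874  25.        ] (array([537.1,  42.1]), array([30.2, 19.4]), 0.007)
[ 0.2419358  -1.8544863  -0.38225504]
```

View pics/c10.png

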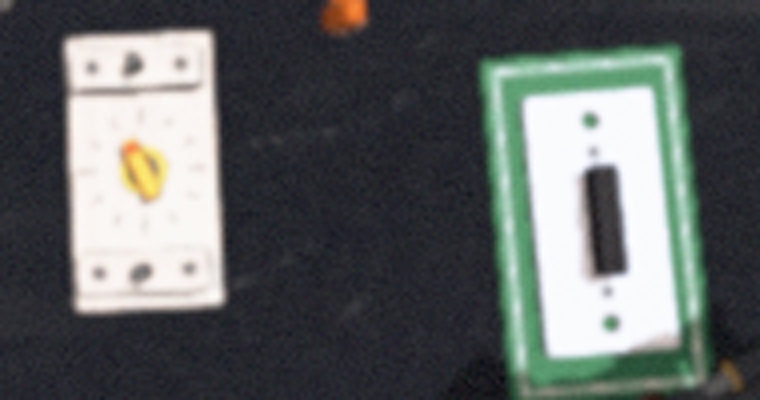

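The red end of the wing is at (130,150) and the other end at (148,195), giving a joint angle of about 1.2 ± 0.06, inside the band of 0.933 to 1.373. The plate is centred and aligned on the mat, and the gripper is clear of everything.

```bash
python3 -c "
from workcell import ctrl
print(ctrl.close_job())"
```

```text
the job is handed in; nothing more can be done
None
```

I handed the job in at about 29 s: the plate lies flat about 2 mm from the mat's centre, and the thumbscrew was bottomed and backed off to roughly 1.2 rad (target 1.153 ± 0.22), but the hand-in returned no verdict.

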